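# Lid a tube rack and hold it in the code reader's corner

### The arm

A 6-joint arm with a two-finger parallel gripper is mounted at the origin on a cart in front of the work surface, level with it; the furniture and walls round the work are solid. World frame = base frame: x ahead of the robot, y to its left, z up, the work surface at z = 0. Lengths are in m, angles in rad, forces in N, time in s.
With the tool pointing down it reaches from about 0.375 to 0.9 m from the base axis. Payload 3.1 kg.
Tool frame: the origin (TCP) lies between the finger pads; the fingertips stand 19 mm ahead of it and the grasp point (between the pads) is the TCP; z points along the fingers, y is the direction in which the jaws open and shut (so a half turn about z gives the same grasp; the last joint's range is limited). The gripper opens to 87 mm and grips with 3 to 60 N. Pads are 19 mm wide; open, the fingers measure 117 mm over their backs; the gripper's body (75 mm by 190 mm) begins 51 mm behind the grasp point.
Start: joints at [1.05, 0.527, 1.433, -0, 1.181, -0.178], TCP at [0.21, 0.589, 0.242] pointing down, gripper open.
Joint ranges: [-3.08, 3.08], [-0.75, 2.2], [0.22, 2.44], [-1.43, 4.57], [0, 2.65], [-2.85, 2.85]. Speed limits (rad/s): [2.79, 2.79, 3.14, 3.14, 3.14, 3.14].

### API

Orientations are given as a unit quaternion [x, y, z, w].
In Python, from rig import robot gives the robot as it stands.
- The arm moves only by the tool apply_moves, never from a script. Its argument "series" is a list of rows, each a list of 7 numbers: the shift along the tool's x, y, z in cm, then the turn, a rotation vector about the tool's x, y, z in degrees, then the opening, from 0 (shut) to 1 (fully open). In form: [[dx, dy, dz, rx, ry, rz, grip], ...]. A call has 1 to 5 rows; each row is the pose to reach, as a shift and turn from the pose commanded when the call began, along the tool's axes at that moment; what a row does not reach only later rows make up. A row lasts 1/12 s, in which the tool goes at most 41.7 mm and 7.16 degrees, less where a joint would pass 70% of its speed; a pose out of reach is approached as far as the arm can. A call with a gripper value outside its range is refused whole. The fingers move at their own pace and stop on an object; "newtons" is the grip in N (left out, the last holds). Time passes only in rows, so rows that repeat a pose let the fingers close. It gives the time, the measured TCP pose, the force and the opening at its end, in the units of the state.
- robot.get_obs(): the state, without advancing time (a new reading comes with each control period).
- robot.camera(name): name is "side" or "top" or "wrist"; returns the picture (400x640x3 uint8, red, green, blue); there is no depth.
- robot.camera_params(name): a dict with "mtx" (3x3 intrinsics, pixels), "D" ([k1, k2, p1, p2, k3] as OpenCV has them; the pictures are not rectified), "origin" and "rotation" of the camera in the world. Camera axes: x right, y down, z forward; pixel columns grow to the right and rows downward; lengths in m; the calibration is good to about 2 mm. A picture is of the moment at which its call begins: read the wrist's pose just before it. camera_params takes no time and is no camera call; for the wrist camera it gives the pose at the moment of the call.
- robot.hand_in(): hands the job in, once; it reports no verdict.
The state is a dict: "time": time; "q": joint angles; "joint_velocities": joint speeds; "joint_torque": joint torques, N m; "position": TCP position; "tool_rot": TCP orientation; "ft_force": force on the tool from outside, world axes, zero at the start; "moment": the same for the moment, N m; "grip_width": finger opening in m.
Only numpy, scipy, OpenCV 4.12 (cv2) and the standard library are available. Lean on these libraries where they do the work, as an engineer would, in place of code of your own. Each camera call takes 0.05 s, during which the arm holds its last target. There are 200 camera calls.

### The job

This loaded tube rack has to go on the code reader. Put its clear lid squarely on the rack where it stands, before you lift the rack; then carry the lidded rack onto the reader's window and push it into the corner of the two low fences, its cut corner foremost, so that it lies flat and presses lightly but surely against both fences at once. The job ends holding: finish with the gripper still gripping the rack below its lid and pressing it against both fences while it is read, and leave everything else on the bench where it is.

Things in the scene. Friction and masses are not known exactly. Their poses are not given: they have to be found in the camera images.
- rack: Grey tube rack full of white-capped tubes, loose, about 200 g. Lower part 94 (its x) x 62 mm (its y), 36 mm high, upright sides: grip here across the 62 mm. Above it a tier 80 x 48 mm from 36 to 43 mm, then caps 74 x 42 mm up to 50 mm; the 7 mm ledge round the tier, 36 mm up, carries the lid (56 mm high with lid). Origin: centre of the underside on the bench; z up.
- rack_cut_corner (a point): Point on the rack where its +x side and its -y side would meet, at underside height (47 mm along +x and 31 mm along -y from the rack's origin). This one corner of the rack is cut off at 45 degrees by 7 mm; the other three are square.
- lid: Clear frosted lid, loose, 35 g, lying open side down: 90 (its x) x 58 mm (its y), 20 mm high, hollow 84 x 52 mm, 17 mm deep. Grip across the 58 mm, fingertips above its edge (the ledge juts out 2 mm). Same either way round. Origin: centre of its lower edge plane; z up. Seated, its edge rests on the rack's ledge, 36 mm above the rack's underside, long sides parallel, 2 mm play each side of the tier; no snap.
- reader: Code reader, fixed: low white box, grey top, dark glass window (smooth), 200 (its x) x 150 mm (its y), flat top 40 mm above the bench. Origin: centre of its underside; +x to its far end (cable side), +y left. Two fences on top form a right-angled corner at the window's far right; near and left open. Rack home: x axes parallel, rack centre 6 mm along +x and 7 mm along -y from this origin.
- reader_corner (a point): Point on the reader's top where the inner faces of the two fences would meet: 53 mm along +x and 38 mm along -y from the reader's origin, 40 mm above the bench; axes as the reader's. The fences leave a 6 mm gap at the corner itself.
- side_fence: Straight aluminium fence on the reader's right, 88 mm along the reader's x, 8 mm thick, 8 mm high above the top; rigid, smooth (friction about 0.2). Inner face looks along the reader's +y and stops the rack's long -y side. Origin: centre of its underside, 4 mm behind the face.
- end_fence: Straight aluminium fence at the reader's far end, 56 mm along the reader's y, 8 mm thick, 8 mm high above the top; rigid, smooth (friction about 0.2). Inner face looks along the reader's -x and stops the rack's +x end. Origin: centre of its underside, 4 mm behind the face.
- bottle_a: Bystander, leave alone: capped reagent bottle, 44 mm wide, 90 mm high. Origin: centre of its underside.
- cartridge: Bystander, leave alone: clear cartridge with a row of wells standing on the bench, 120 x 16 x 57 mm. Origin: centre of its underside.
- tube: Bystander, leave alone: conical tube with a cap, lying, 114 mm long, 22 mm thick. Origin: centre of its underside.
- beaker: Bystander, leave alone: empty clear beaker, 62 mm wide, 78 mm high. Origin: centre of its underside.
- marker: Bystander, leave alone: felt marker lying near the front edge, 133 mm long. Origin: centre of its underside.
- tweezers: Bystander, leave alone: steel tweezers lying, 116 mm long. Origin: centre of its underside.
Not all that is in view belongs to the job. Leave any black look-alike of the lid alone. What is shaped like the rack but blue is not meant.

How it is judged:
By the outcome, as a careful person would: the job done as asked, in the order asked, and still so for the second after the job is handed in, while the arm keeps its last pose, push and grip.
It also fails if it takes over 61 s, if anything falls off the work surface, if the arm or the gripper's body presses on something with over 40 N, if the wrist force passes 120 N, or if a joint passes its speed limit or range.

## Working session

There is one attempt and no reset: what is moved stays moved. The work goes in short steps, Python scripts to look and compute and a tool call to move; the robot and the scene stay as the last step left them, time stands still between calls to the robot, and variables do not carry over. Pictures are saved under pics/ and viewed, about 8 in all and at most 12, crops included, and the job is handed in when it is done.

Besides the shell and the picture viewer there is one more tool, called as name(argument=value, ...) on one line, values as JSON. apply_moves: Moves the arm, as the interface text tells. Its arguments: {"type":"object","properties":{"series":{"type":"array"},"newtons":{"type":"number"}},"required":["series"]}

```bash
ls; mkdir -p pics
python3 - <<'E'
from rig import robot
import cv2,numpy as np
o=robot.get_obs();print(o)
for n in ("top","side"):
    p=robot.camera_params(n);print(n,p)
    cv2.imwrite(f"pics/{n}0.png",robot.camera(n)[:,:,::-1])
print(robot.camera_params("wrist"))
E
```

```text
pics
{'time': 0.0, 'q': array([ 1.04950015e+00,  5.28467790e-01,  1.43387958e+00, -4.02633688e-06,
        1.18137686e+00, -1.78514228e-01]), 'joint_velocities': array([-0.00017575,  0.00029642,  0.00059433,  0.00058186, -0.00185238,
       -0.00150739]), 'joint_torque': array([ 1.45115901e-03, -4.40036595e+01, -1.76593906e+01,  6.33975654e-02,
        5.82370092e-02, -1.52077669e-04]), 'position': array([0.20970744, 0.58805054, 0.24057781]), 'tool_rot': array([ 1.70552259e-01,  9.85348056e-01, -1.00184532e-03, -3.63612762e-04]), 'ft_force': array([ 0.81983615, -0.38729491, -0.3812887 ]), 'moment': array([ 0.00810423, -0.02077425, -0.00709631]), 'grip_width': 0.08698149139939085}
top {'mtx': array([[421.55125851,   0.        , 322.65318039],
       [  0.        , 421.55125851, 198.79201187],
       [  0.        ,   0.        ,   1.        ]]), 'D': array([0.03004453, 0.        , 0.        , 0.        , 0.        ]), 'origin': array([ 0.42090026, -0.00829642,  1.53815121]), 'rotation': array([ 0.71740601, -0.69614523,  0.01885028, -0.01884441])}
side {'mtx': array([[465.80219784,   0.        , 328.55701847],
       [  0.        , 465.80219784, 198.85938118],
       [  0.        ,   0.        ,   1.        ]]), 'D': array([-0.00792283,  0.        ,  0.        ,  0.        ,  0.        ]), 'origin': array([ 0.2964164 , -1.11638043,  0.87798941]), 'rotation': array([ 0.88571295, -0.08253967,  0.05298226, -0.45375396])}
{'mtx': array([[337.18412408,   0.        , 316.14533539],
       [  0.        , 337.18412408, 201.66181999],
       [  0.        ,   0.        ,   1.        ]]), 'D': array([-0.04940559,  0.        ,  0.        ,  0.        ,  0.        ]), 'origin': array([0.14589375, 0.61220411, 0.38492896]), 'rotation': array([0.81106266, 0.57146733, 0.07131204, 0.1025527 ])}
```

View pics/top0.png

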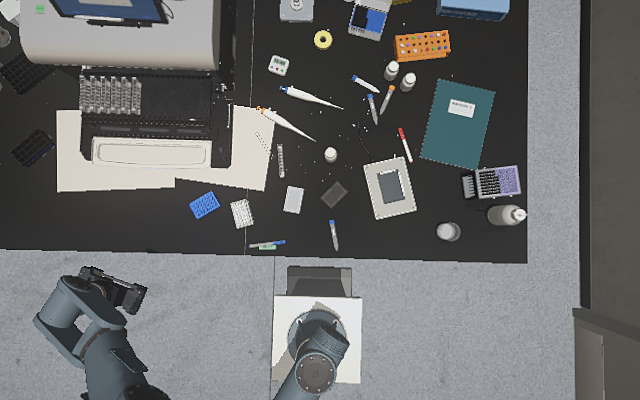

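View pics/side0.png

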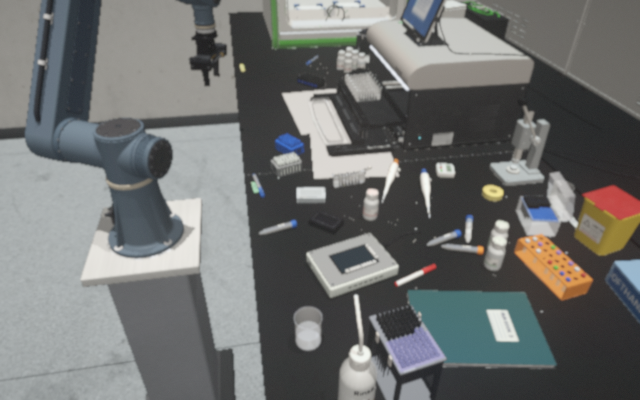

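Candidates in the top view:
- **Rack:** the grey/white-capped one at (242,214). The blue one at (204,205) is the decoy.
- **Lid:** the frosted one at (293,200). The black one at (334,194) is the decoy.
- **Reader:** at (389,188), with its cable at the far left end.

I'll check the choice in a close crop and compute coarse positions.

```bash
cat > h.py <<'E'
import numpy as np, cv2
from scipy.spatial.transform import Rotation as R
from rig import robot
def rays(p,uv):
    u=cv2.undistortPoints(np.float64(uv).reshape(-1,1,2),p["mtx"],p["D"]).reshape(-1,2)
    return R.from_quat(p["rotation"]).apply(np.c_[u,np.ones(len(u))])
def onz(p,uv,z):
    d=rays(p,uv);o=np.array(p["origin"]);return o+d*((z-o[2])/d[:,2])[:,None]
def proj(p,X):
    r=R.from_quat(p["rotation"]).inv();
    return cv2.projectPoints(np.float64(X).reshape(-1,1,3),r.as_rotvec(),-r.apply(p["origin"]),p["mtx"],p["D"])[0].reshape(-1,2)
def go(target,yaw,frm=None):
    """tool y axis along world angle yaw (mod 180), tool down. prints shift cm & rotvec deg from the present/given pose"""
    o=robot.get_obs();P,Q=(o["position"],R.from_quat(o["tool_rot"])) if frm is None else frm
    best=None
    for k in (0,np.pi):
        y=np.array([np.cos(yaw+k),np.sin(yaw+k),0]);z=np.array([0,0,-1.]);x=np.cross(y,z)
        T=R.from_matrix(np.c_[x,y,z]);rv=np.degrees((Q.inv()*T).as_rotvec())
        if best is None or np.linalg.norm(rv)<np.linalg.norm(best[1]):best=(T,rv)
    s=Q.inv().apply(np.array(target)-P)*100
    print("shift cm",s.round(2),"rot",best[1].round(2));return (np.array(target),best[0])
def wrist(name):
    p=robot.camera_params("wrist");im=robot.camera("wrist")[:,:,::-1].copy();cv2.imwrite(f"pics/{name}.png",im);
    import pickle;pickle.dump(p,open(f"pics/{name}.pkl","wb"));return p,im
E
python3 - <<'E'
from h import *
p=robot.camera_params("top")
for n,uv,z in (("rack",(242,214),.045),("lid",(293,200),.02),("reader",(389,188),.04)):print(n,onz(p,[uv],z).round(3))
im=cv2.imread("pics/top0.png")[150:255,185:425];cv2.imwrite("pics/crop.png",cv2.resize(im,None,fx=3.3,fy=3.3,interpolation=cv2.INTER_CUBIC))
E
```

```text
rack [[0.438 0.276 0.045]]
lid [[0.494 0.1   0.02 ]]
reader [[ 0.546 -0.242  0.04 ]]
```

View pics/crop.png

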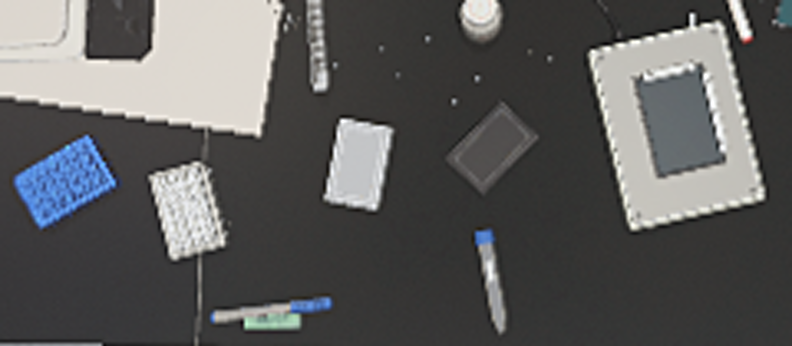

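The crop confirms the choice: grey rack with white caps, clear lid, and reader (fences at the far and right sides of the window). Next I'll move to hover between rack and lid.

Run:
```python
from h import *
go([.43,.19,.25],np.radians(90))
c=R.from_quat(robot.camera_params("wrist")["rotation"]);print(c.as_matrix().round(2))
```

```text
shift cm [-34.12 -30.09  -0.89] rot [ -0.1   -0.04 -19.64]
[[ 0.34  0.91  0.23]
 [ 0.94 -0.33 -0.08]
 [-0.    0.25 -0.97]]
```

apply_moves(series=[[-2.5,-2.2,0,0,0,0,1],[-5.5,-4.8,0,0,0,0,1],[-8.5,-7.4,0,0,0,0,1],[-11.5,-10,0,0,0,0,1],[-14.5,-12.7,0,0,0,0,1]])

```text
time: 0.52
position: [0.3042, 0.4187, 0.2412]
tool_rot: [0.17, 0.985, -0.0, -0.0]
ft_force: [0.8, 0.1, -0.2]
grip_width: 0.0869
```

apply_moves(series=[[-3,-2.7,0,0,0,0,1],[-6,-5.4,0,0,0,0,1],[-9,-8,0,0,0,0,1],[-12,-10.6,0,0,0,0,1],[-14.5,-12.8,0,0,0,0,1]])

```text
time: 0.93
position: [0.3982, 0.2487, 0.2414]
tool_rot: [0.171, 0.985, -0.0, -0.0]
ft_force: [0.3, 0.6, -0.5]
grip_width: 0.0872
```

apply_moves(series=[[-2.5,-2.3,0,0,0,-6.5,1],[-4,-3.6,0,0,0,-13,1],[-5.1,-4.6,0,0,0,-19.6,1],[-5.1,-4.6,0,0,0,-19.6,1],[-5.1,-4.6,0,0,0,-19.6,1]])

```text
time: 1.35
position: [0.43, 0.19, 0.2413]
tool_rot: [0.003, 1.0, 0.0, -0.0]
ft_force: [0.7, 0.4, -0.2]
grip_width: 0.0874
```

Run:
```python
from h import *
print(robot.get_obs()["position"],robot.get_obs()["tool_rot"],robot.get_obs()["time"]);wrist("w1")
```

```text
[0.43003899 0.19001721 0.241316  ] [ 2.61160839e-03  9.99996487e-01  1.39245361e-04 -4.31411742e-04] 1.35
```

View pics/w1.png

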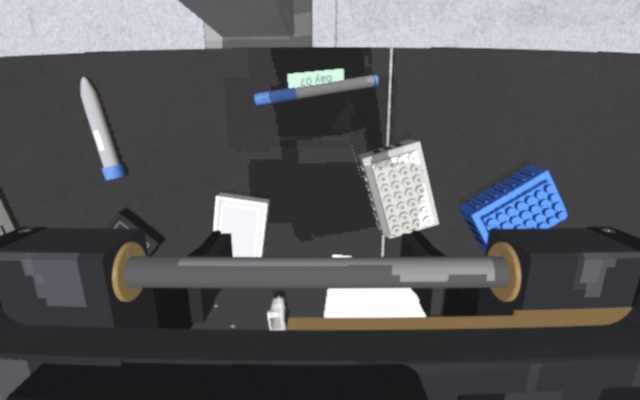

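The picture shows the rack at (400,190) and the blue decoy at (515,205). The lid at (240,225) is partly behind the gripper, and the black lid is at (135,235). Moving 7 cm ahead clears the view.

apply_moves(series=[[-3,0,0,0,0,0,1],[-6,0,0,0,0,0,1],[-7,0,0,0,0,0,1],[-7,0,0,0,0,0,1]])

```text
time: 1.73
position: [0.5021, 0.1915, 0.2415]
tool_rot: [0.001, 1.0, 0.0, 0.001]
ft_force: [-0.2, 0.6, -0.5]
grip_width: 0.0867
```

Run:
```python
from h import *
p,im=wrist("w2")
o=cv2.resize(im[40:250,190:470],None,fx=2.8,fy=2.8,interpolation=cv2.INTER_CUBIC);cv2.imwrite("pics/w2c.png",o)
hsv=cv2.cvtColor(im,cv2.COLOR_BGR2HSV)
m=((hsv[...,2]>95)&(hsv[...,1]<60)).astype(np.uint8)
m=cv2.morphologyEx(m,cv2.MORPH_OPEN,np.ones((3,3)))
for c in cv2.findContours(m,0,2)[0]:
    if cv2.contourArea(c)>800:
        print(cv2.boundingRect(c),cv2.contourArea(c),cv2.boxPoints(cv2.minAreaRect(c)).round(0).tolist())
```

```text
(303, 287, 123, 32) 3176.5 [[303.0, 288.0], [425.0, 286.0], [425.0, 317.0], [303.0, 319.0]]
(387, 263, 111, 21) 1454.5 [[387.0, 264.0], [497.0, 262.0], [497.0, 282.0], [387.0, 284.0]]
(594, 196, 46, 43) 1434.5 [[594.0, 196.0], [639.0, 196.0], [639.0, 238.0], [594.0, 238.0]]
(323, 196, 262, 62) 8453.5 [[323.0, 196.0], [584.0, 196.0], [584.0, 257.0], [323.0, 257.0]]
(203, 129, 61, 89) 4400.0 [[199.0, 211.0], [208.0, 128.0], [264.0, 134.0], [255.0, 218.0]]
(365, 41, 78, 132) 5566.0 [[355.0, 50.0], [415.0, 34.0], [446.0, 159.0], [386.0, 174.0]]
(69, 4, 37, 94) 1259.5 [[64.0, 6.0], [78.0, 2.0], [106.0, 95.0], [92.0, 100.0]]
(284, 0, 92, 23) 1279.0 [[284.0, 0.0], [375.0, 0.0], [375.0, 22.0], [284.0, 22.0]]
```

View pics/w2c.png

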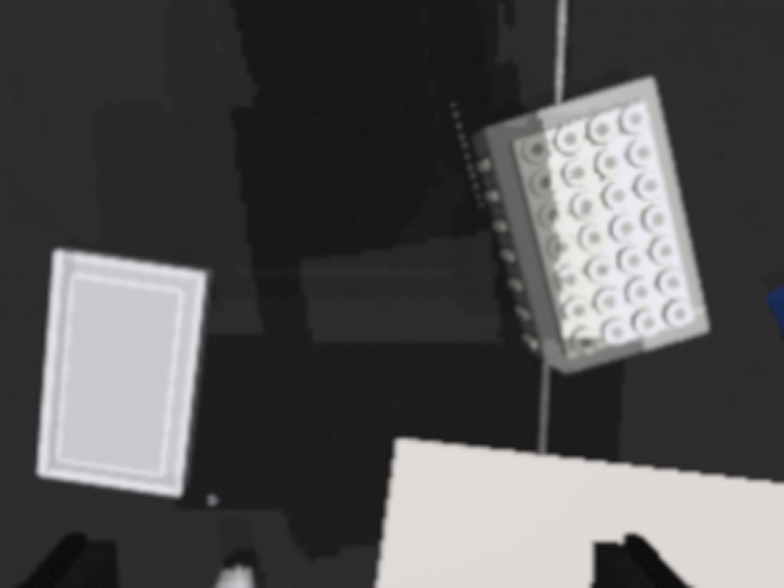

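Run:
```python
from h import *
import pickle;p=pickle.load(open("pics/w2.pkl","rb"))
f=lambda c:np.array(c)/2.8+[190-.3,40-.3]
def rep(n,c,z):
    X=onz(p,f(c),z)[:,:2];e=np.roll(X,-1,0)-X
    print(n,z,X.round(4).tolist(),"len",(np.linalg.norm(e,axis=1)*1e3).round(1),"ang",np.degrees(np.arctan2(e[:,1],e[:,0])).round(1),"ctr",X.mean(0).round(4))
rep("caps",[(515,142),(645,100),(697,322),(565,357)],.05)
rep("ledge",[(475,130),(655,78),(710,328),(553,378)],.036)
L=[(55,249),(209,270),(183,496),(37,474)]
for z in(.0,.02):rep("lid",L,z)
```

```text
caps 0.05 [[0.4112, 0.2478], [0.3972, 0.2915], [0.4724, 0.3154], [0.485, 0.2686]] len [45.9 78.8 48.5 76.7] ang [ 107.7   17.6  -74.9 -164.3] ctr [0.4415 0.2808]
ledge 0.036 [[0.4062, 0.2358], [0.3883, 0.2988], [0.4762, 0.3256], [0.4951, 0.2676]] len [65.4 91.9 61.  94.4] ang [ 105.9   17.   -71.9 -160.3] ctr [0.4415 0.282 ]
lid 0.0 [[0.4484, 0.0728], [0.4571, 0.1346], [0.5522, 0.1197], [0.5423, 0.0576]] len [62.4 96.2 62.9 95.2] ang [ 82.   -8.9 -99.  170.9] ctr [0.5    0.0962]
lid 0.02 [[0.4476, 0.079], [0.4559, 0.1376], [0.546, 0.1235], [0.5367, 0.0646]] len [59.2 91.2 59.6 90.2] ang [ 82.   -8.9 -99.  170.9] ctr [0.4966 0.1012]
```

Run:
```python
from h import *
go([.4966,.1012,.10],np.radians(81.1))
```

```text
shift cm [ 0.27 -9.02 14.11] rot [-0.   -0.09  8.86]
```

apply_moves(series=[[0.1,-2,3,0,0,2,1],[0.2,-4,6.5,0,0,5,1],[0.3,-6.5,9,0,0,8.9,1],[0.3,-9.0,11,0,0,8.9,1],[0.3,-9.0,14,0,-0.1,8.9,1]])

```text
time: 2.2
position: [0.4955, 0.0984, 0.1017]
tool_rot: [0.079, 0.997, -0.0, 0.001]
ft_force: [0.7, 0.6, -0.7]
grip_width: 0.0872
```

apply_moves(series=[[0,0,0,0,0,0,1],[0,0,0,0,0,0,1]])

```text
time: 2.37
position: [0.494, 0.1011, 0.1008]
tool_rot: [0.078, 0.997, -0.0, -0.002]
ft_force: [-1.1, 1.0, 0.6]
grip_width: 0.0875
```

Run:
```python
from h import *
go([.4966,.1012,.024],np.radians(81.1))
p,im=wrist("w3")
L=np.array([[0.4476, 0.079], [0.4559, 0.1376], [0.546, 0.1235], [0.5367, 0.0646]]);q=proj(p,np.c_[L,np.full(4,.02)]);print(q.round(1))
cv2.polylines(im,[q.round().astype(int)],True,(0,0,255),1);cv2.imwrite("pics/w3o.png",im)
```

```text
shift cm [-0.29  0.05  7.68] rot [-0.02 -0.25 -0.05]
[[270.9 155.7]
 [359.6 154.3]
 [355.9 279.1]
 [274.6 279.1]]
```

View pics/w3o.png

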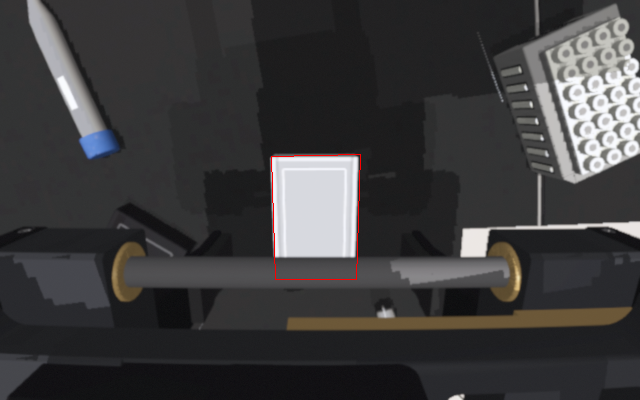

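The lid lies inside the projected outline, (271,155) to (356,279), and is centred between the fingers. Descend and grip.

apply_moves(series=[[-0.2,0,3,0,0,0,1],[-0.3,0,5.5,0,0,0,1],[-0.3,0,7.2,0,0,0,1],[-0.3,0,7.7,0,0,0,1],[-0.3,0,7.7,0,0,0,1]], newtons=10)

```text
time: 2.83
position: [0.5, 0.1009, 0.0251]
tool_rot: [0.077, 0.997, 0.0, 0.001]
ft_force: [0.8, -0.0, -0.2]
grip_width: 0.0864
```

apply_moves(series=[[0,0,0,0,0,0,0.6],[0,0,0,0,0,0,0.6],[0,0,0,0,0,0,0.55],[0,0,0,0,0,0,0.5],[0,0,0,0,0,0,0.5]])

```text
time: 3.25
position: [0.5005, 0.1, 0.0253]
tool_rot: [0.078, 0.997, 0.0, 0.002]
ft_force: [-0.4, 0.1, -0.6]
grip_width: 0.0615
```

apply_moves(series=[[0,0,0,0,0,0,0.5],[0,0,0,0,0,0,0.5],[0,0,0,0,0,0,0.5]])

```text
time: 3.5
position: [0.5004, 0.0999, 0.0251]
tool_rot: [0.078, 0.997, 0.0, 0.001]
ft_force: [-1.4, 0.8, 5.7]
grip_width: 0.0579
```

apply_moves(series=[[0,0,-2,0,0,0,0.5],[0,0,-5,0,0,0,0.5],[0,0,-8,0,0,0,0.5],[0,0,-10,0,0,0,0.5],[0,0,-10,0,0,0,0.5]])

```text
time: 3.92
position: [0.5023, 0.1, 0.1281]
tool_rot: [0.078, 0.997, 0.0, 0.005]
ft_force: [0.9, 0.3, -0.3]
grip_width: 0.0576
```

Run:
```python
from h import *
a=np.radians(16.8)
go([.4415+.004*np.cos(a),.2815+.004*np.sin(a),.13],a+np.pi/2)
```

```text
shift cm [ 8.46 17.16 -0.25] rot [ -0.05   0.55 -25.74]
```

apply_moves(series=[[1.4,2.9,0,0,0,-4,0.5],[3.2,6.4,0,0,0,-10,0.5],[5,10,0,0,0,-16,0.5],[6.7,13.6,0,0,0,-22,0.5],[8.4,17.1,0,0,0,-25.7,0.5]])

```text
time: 4.33
position: [0.4421, 0.2832, 0.1233]
tool_rot: [-0.148, 0.989, -0.0, -0.0]
ft_force: [0.7, 0.4, -0.4]
grip_width: 0.0579
```

apply_moves(series=[[0,0,0,0,0,0,0.5],[0,0,0,0,0,0,0.5],[0,0,0,0,0,0,0.5]])

```text
time: 4.58
position: [0.4429, 0.2817, 0.1235]
tool_rot: [-0.146, 0.989, -0.001, -0.0]
ft_force: [-0.0, -0.9, -0.8]
grip_width: 0.0578
```

Run:
```python
from h import *
a=np.radians(16.8)
go([.4415+.004*np.cos(a),.2815+.004*np.sin(a),.13],a+np.pi/2)
p,im=wrist("w4");print(robot.camera_params("wrist"),robot.get_obs()["position"])
cv2.imwrite("pics/w4c.png",cv2.resize(im[80:290,200:440],None,fx=2.8,fy=2.8,interpolation=cv2.INTER_CUBIC))
```

```text
shift cm [-0.27  0.02 -0.65] rot [-0.07 -0.01 -0.01]
{'mtx': array([[337.18412408,   0.        , 316.14533539],
       [  0.        , 337.18412408, 201.66181999],
       [  0.        ,   0.        ,   1.        ]]), 'D': array([-0.04940559,  0.        ,  0.        ,  0.        ,  0.        ]), 'origin': array([0.3782007 , 0.2628913 , 0.26792958]), 'rotation': array([0.59241691, 0.79582634, 0.10040344, 0.07497864])} [0.44331436 0.28109537 0.12368945]
```

View pics/w4c.png

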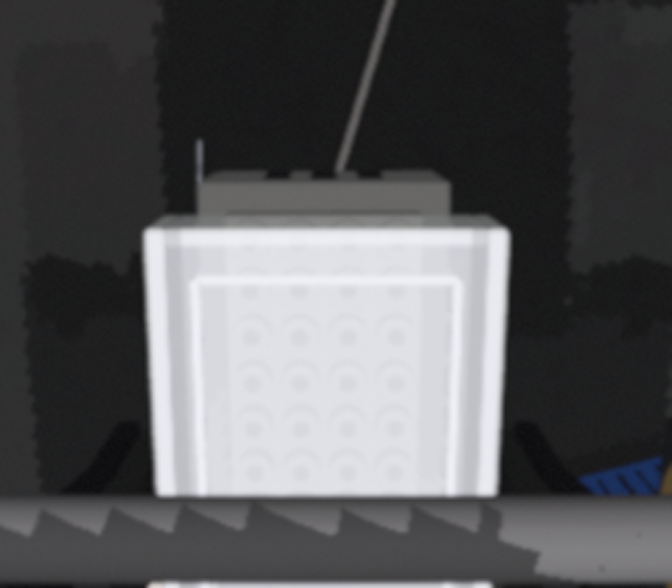

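```bash
cat > fit.py <<'E'
from h import *
def fit(p,s,off,ledge,lid,ztop,rot,pos):
    f=lambda c:np.array(c)/s+np.array(off)-.3
    Q=R.from_quat(rot);g=lambda X:(Q.inv().apply(X-pos)*1e3)[:,:2]
    for n,c,z,L,W in(("rack",ledge,.036,47,62),("lid",lid,ztop,45,58)):
        X=g(onz(p,f(c),z));e=X[1]-X[0];m=X.mean(0);a=np.arctan2(e[0],e[1])
        d=np.array([-np.cos(a),np.sin(a)])
        print(n,"W",np.linalg.norm(e).round(1),"ctr(tool x,y mm)",(m+L*d).round(1),"near edge x",m.round(1),"ang",np.degrees(a).round(2))
E
python3 - <<'E'
from fit import *
import pickle;p=pickle.load(open("pics/w4.pkl","rb"));o=robot.get_obs()
fit(p,2.8,(200,80),[(199,180),(450,180)],[(145,229),(510,229)],.1186,o["tool_rot"],o["position"])
E
```

```text
rack W 61.1 ctr(tool x,y mm) [2.  1.6] near edge x [49.   1.5] ang 0.05
lid W 57.9 ctr(tool x,y mm) [3.  2.1] near edge x [48.   2.1] ang 0.05
```

apply_moves(series=[[-0.1,-0.05,1,0,0,0,0.5],[-0.1,-0.1,2.5,0,0,0,0.5],[-0.1,-0.1,3.7,0,0,0,0.5],[-0.1,-0.1,3.7,0,0,0,0.5],[-0.1,-0.1,3.7,0,0,0,0.5]])

```text
time: 5.05
position: [0.4448, 0.2799, 0.0864]
tool_rot: [-0.144, 0.99, -0.0, -0.0]
ft_force: [0.1, 0.3, 0.1]
grip_width: 0.0581
```

Run:
```python
from h import *
o=robot.get_obs();print(o["position"],o["tool_rot"])
p,im=wrist("w5")
cv2.imwrite("pics/w5c.png",cv2.resize(im[100:240,220:420],None,fx=4,fy=4,interpolation=cv2.INTER_CUBIC))
```

```text
[0.4447706  0.27986273 0.08640878] [-1.44497420e-01  9.89504996e-01 -4.79302113e-04 -3.60235100e-04]
```

View pics/w5c.png

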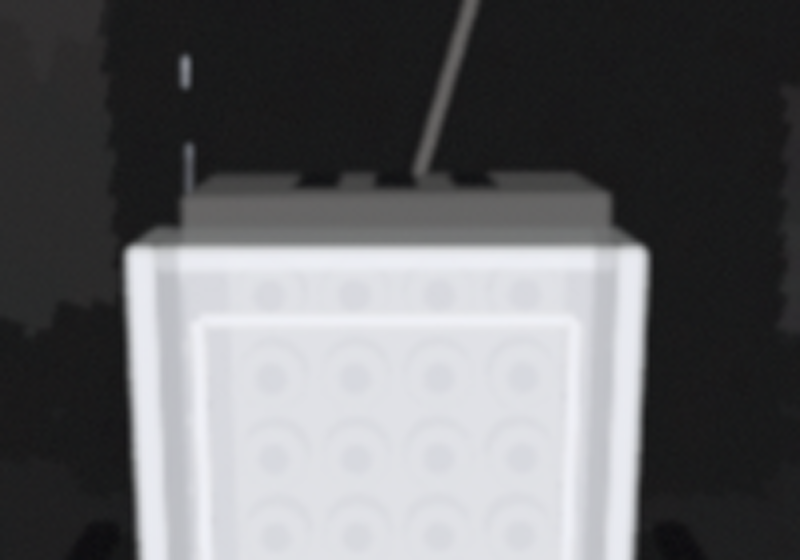

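Run:
```python
from fit import *
import pickle;p=pickle.load(open("pics/w5.pkl","rb"));o=robot.get_obs()
fit(p,4,(220,100),[(182,191),(612,193)],[(124,246),(650,246)],.0813,o["tool_rot"],o["position"])
```

```text
rack W 61.7 ctr(tool x,y mm) [3.2 2.3] near edge x [50.2  2.6] ang -0.32
lid W 58.5 ctr(tool x,y mm) [3.4 1. ] near edge x [48.4  1.1] ang -0.06
```

apply_moves(series=[[0,0.08,0.5,0,0,0,0.5],[0,0.08,1.2,0,0,0,0.5],[0,0.08,1.8,0,0,0,0.5],[0,0.08,2.1,0,0,0,0.5],[0,0.08,2.3,0,0,0,0.5]])

```text
time: 5.52
position: [0.4442, 0.282, 0.0638]
tool_rot: [-0.146, 0.989, -0.0, 0.0]
ft_force: [-0.1, 0.5, -0.4]
grip_width: 0.0579
```

apply_moves(series=[[0,0,0.1,0,0,0,0.5],[0,0,0.15,0,0,0,0.5],[0,0,0.15,0,0,0,0.5]])

```text
time: 5.77
position: [0.4446, 0.2821, 0.0629]
tool_rot: [-0.146, 0.989, -0.0, 0.001]
ft_force: [-0.3, 0.2, -0.2]
grip_width: 0.0575
```

Run:
```python
from h import *
o=robot.get_obs();print(o["position"],o["tool_rot"],o["ft_force"])
p,im=wrist("w6")
cv2.imwrite("pics/w6c.png",cv2.resize(im[110:290,200:430],None,fx=3.3,fy=3.3,interpolation=cv2.INTER_CUBIC))
```

```text
[0.44463634 0.28214804 0.06291607] [-1.45769753e-01  9.89318120e-01 -1.78331482e-04  8.96605302e-04] [-0.3377246   0.24671577 -0.24238329]
```

View pics/w6c.png

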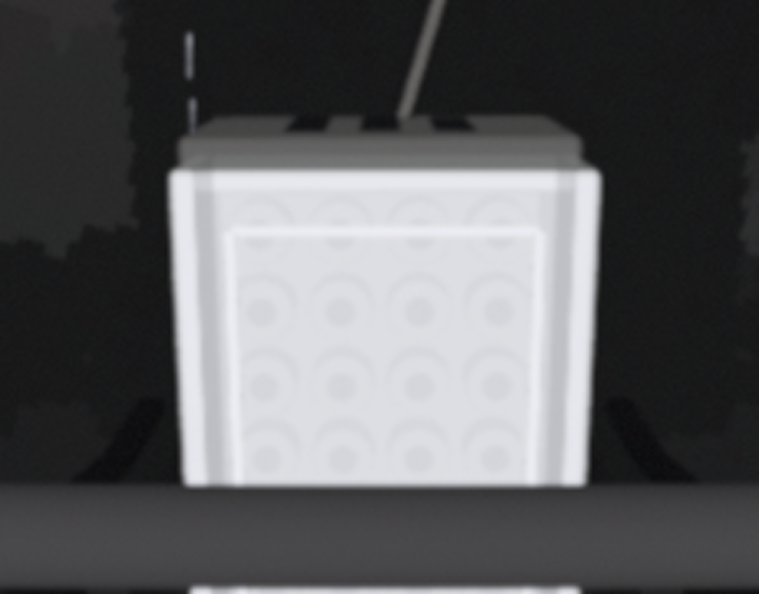

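Run:
```python
from fit import *
import pickle;p=pickle.load(open("pics/w6.pkl","rb"));o=robot.get_obs()
fit(p,3.3,(200,110),[(179,136),(582,136)],[(168,170),(602,170)],.0578,o["tool_rot"],o["position"])
```

```text
rack W 61.7 ctr(tool x,y mm) [3.2 0.6] near edge x [50.2  0.7] ang -0.04
lid W 58.5 ctr(tool x,y mm) [2.9 1.3] near edge x [47.9  1.3] ang -0.03
```

apply_moves(series=[[0,-0.04,0.05,0,0,0,0.5],[0,-0.04,0.1,0,0,0,0.5],[0,-0.04,0.15,0,0,0,0.5],[0,-0.04,0.2,0,0,0,0.5],[0,-0.04,0.2,0,0,0,0.5]])

```text
time: 6.23
position: [0.4448, 0.2817, 0.0612]
tool_rot: [-0.146, 0.989, -0.0, 0.001]
ft_force: [-0.2, -0.4, 1.4]
grip_width: 0.0579
```

apply_moves(series=[[0,0,0.05,0,0,0,0.5],[0,0,0.05,0,0,0,0.5]])

```text
time: 6.4
position: [0.4448, 0.2817, 0.0611]
tool_rot: [-0.146, 0.989, -0.0, 0.001]
ft_force: [-0.2, -1.2, 5.3]
grip_width: 0.0579
```

apply_moves(series=[[0,0,-0.05,0,0,0,0.7],[0,0,-0.05,0,0,0,0.8],[0,0,-0.05,0,0,0,1],[0,0,-0.05,0,0,0,1],[0,0,-0.05,0,0,0,1]])

```text
time: 6.82
position: [0.4447, 0.2817, 0.0607]
tool_rot: [-0.146, 0.989, -0.0, 0.001]
ft_force: [0.5, -0.4, 0.6]
grip_width: 0.0797
```

apply_moves(series=[[0,0,0,0,0,0,1],[0,0,0,0,0,0,1],[0,0,-1,0,0,0,1],[0,0,-3.5,0,0,0,1],[0,0,-3.5,0,0,0,1]])

```text
time: 7.23
position: [0.4466, 0.2825, 0.0993]
tool_rot: [-0.146, 0.989, 0.0, 0.004]
ft_force: [0.4, -0.5, 0.2]
grip_width: 0.0867
```

Run:
```python
from h import *
o=robot.get_obs();print(o["position"],o["tool_rot"],o["ft_force"])
p,im=wrist("w7")
a=cv2.resize(im[110:290,200:430],None,fx=3.3,fy=3.3,interpolation=cv2.INTER_CUBIC)
cv2.imwrite("pics/w7c.png",a)
```

```text
[0.44664939 0.28254815 0.09927649] [-1.45815259e-01  9.89304370e-01  4.40655646e-04  3.81822894e-03] [ 0.43335939 -0.45045334  0.19652444]
```

View pics/w7c.png

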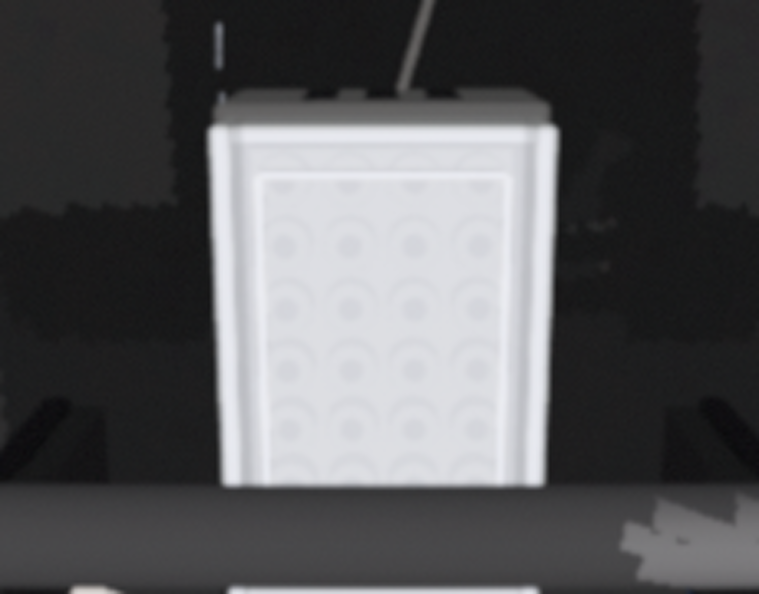

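Lid sits squarely on the ledge, with even margins: lid (209..556,128) and ledge (215..550,103). Now I'll grip the rack with the tips 12 mm above its underside, so they clear the 8 mm fences.

apply_moves(series=[[0.2,-0.1,1.5,0,0,0,1],[0.3,-0.1,3.5,0,0,0,1],[0.3,-0.1,5.5,0,0,0,1],[0.3,-0.1,6.6,0,0,0,1],[0.3,-0.1,6.6,0,0,0,1]], newtons=30)

```text
time: 7.7
position: [0.4406, 0.2792, 0.0277]
tool_rot: [-0.146, 0.989, -0.001, -0.002]
ft_force: [0.3, -1.0, -0.3]
grip_width: 0.087
```

Run:
```python
from h import *
o=robot.get_obs();print(o["position"],o["tool_rot"],o["ft_force"])
p=robot.camera_params("top");im=cv2.imread("pics/top0.png")
hsv=cv2.cvtColor(im,cv2.COLOR_BGR2HSV)
m=((hsv[...,2]>120)&(hsv[...,1]<60)).astype(np.uint8);m[:,:355]=0;m[:145]=0
m=cv2.morphologyEx(m,cv2.MORPH_OPEN,np.ones((5,5)))
c=max(cv2.findContours(m,0,2)[0],key=cv2.contourArea);b=cv2.boxPoints(cv2.minAreaRect(c));print(b)
for z in(.04,.0):
    X=onz(p,b,z)[:,:2];e=np.roll(X,-1,0)-X
    print(X.round(3).tolist(),np.linalg.norm(e,axis=1).round(4),np.degrees(np.arctan2(e[:,1],e[:,0])).round(1),X.mean(0).round(4))
```

```text
[0.44059401 0.27918646 0.02773742] [-1.45645680e-01  9.89335285e-01 -7.02920367e-04 -1.59234476e-03] [ 0.25815274 -1.025116   -0.3096011 ]
[[354.99994 398.99994]
 [354.99994 144.99998]
 [578.99994 145.     ]
 [578.99994 398.99994]]
[[-0.187, -0.139], [0.697, -0.117], [0.719, -0.91], [-0.157, -0.903]] [0.8843 0.7928 0.8763 0.7639] [  1.4 -88.4 179.5  92.2] [ 0.268  -0.5172]
[[-0.203, -0.143], [0.705, -0.12], [0.727, -0.934], [-0.173, -0.927]] [0.9079 0.814  0.8997 0.7843] [  1.4 -88.4 179.5  92.2] [ 0.264  -0.5308]
```

apply_moves(series=[[0,0,-0.35,0,0,0,1],[0,0,-0.35,0,0,0,0.8],[0,0,-0.35,0,0,0,0.72],[0,0,-0.35,0,0,0,0.6],[0,0,-0.35,0,0,0,0.6]])

```text
time: 8.12
position: [0.4426, 0.2801, 0.0342]
tool_rot: [-0.146, 0.989, -0.0, 0.002]
ft_force: [0.4, 0.8, 0.3]
grip_width: 0.0676
```

apply_moves(series=[[0,0,0,0,0,0,0.6],[0,0,0,0,0,0,0.6],[0,0,0,0,0,0,0.6],[0,0,0,0,0,0,0.6]])

```text
time: 8.45
position: [0.4425, 0.2801, 0.034]
tool_rot: [-0.146, 0.989, 0.0, 0.001]
ft_force: [-0.8, 1.2, 5.7]
grip_width: 0.0615
```

Run:
```python
from h import *
p=robot.camera_params("top");im=cv2.imread("pics/top0.png")
hsv=cv2.cvtColor(im,cv2.COLOR_BGR2HSV)
m=((hsv[...,2]>110)&(hsv[...,1]<60)).astype(np.uint8);k=np.zeros_like(m);k[148:224,358:420]=1;m*=k
m=cv2.morphologyEx(m,cv2.MORPH_OPEN,np.ones((5,5)))
c=max(cv2.findContours(m,0,2)[0],key=cv2.contourArea);b=cv2.boxPoints(cv2.minAreaRect(c));print(b)
for z in(.04,.0):
    X=onz(p,b,z)[:,:2];e=np.roll(X,-1,0)-X
    print(X.round(3).tolist(),np.linalg.norm(e,axis=1).round(4),np.degrees(np.arctan2(e[:,1],e[:,0])).round(1),X.mean(0).round(4))
```

```text
[[362.51715 164.9721 ]
 [403.8412  155.13306]
 [416.9206  210.06653]
 [375.59656 219.90558]]
[[0.626, -0.146], [0.666, -0.292], [0.471, -0.343], [0.432, -0.197]] [0.1519 0.2013 0.1508 0.2012] [ -74.9 -165.5  105.1   14.8] [ 0.5486 -0.2445]
[[0.632, -0.15], [0.672, -0.3], [0.472, -0.352], [0.432, -0.202]] [0.156  0.2067 0.1549 0.2066] [ -74.9 -165.5  105.1   14.8] [ 0.552  -0.2508]
```

apply_moves(series=[[0,0,0,0,0,0,0.8],[0,0,0,0,0,0,0.8],[0,0,0.3,0,0,0,0.8],[0,0,0.3,0,0,0,0.8],[0,0,0.3,0,0,0,0.6]])

```text
time: 8.87
position: [0.4419, 0.2797, 0.03]
tool_rot: [-0.146, 0.989, -0.0, 0.0]
ft_force: [-0.2, 0.1, 0.4]
grip_width: 0.0671
```

apply_moves(series=[[0,0,0,0,0,0,0.6],[0,0,0,0,0,0,0.6],[0,0,0,0,0,0,0.6],[0,0,0,0,0,0,0.6],[0,0,0,0,0,0,0.6]])

```text
time: 9.28
position: [0.442, 0.2798, 0.0303]
tool_rot: [-0.146, 0.989, -0.0, 0.001]
ft_force: [0.3, 0.3, -0.9]
grip_width: 0.0621
```

apply_moves(series=[[0,0,-1,0,0,0,0.6],[0,0,-3,0,0,0,0.6],[0,0,-6,0,0,0,0.6],[0,0,-9,0,0,0,0.6],[0,0,-11,0,0,0,0.6]])

```text
time: 9.7
position: [0.4425, 0.2801, 0.1433]
tool_rot: [-0.146, 0.989, 0.0, 0.002]
ft_force: [0.4, 1.0, -1.9]
grip_width: 0.0622
```

Run:
```python
from h import *
go([.5416,-.2412,.15],np.radians(104.7)); print(robot.get_obs()["q"])
```

```text
shift cm [  5.55 -52.78  -0.67] rot [-0.02  0.25  2.06]
[ 3.51190207e-01  5.36588347e-01  1.78071724e+00 -9.79631186e-04
  8.19895915e-01 -1.51154242e+00]
```

apply_moves(series=[[0.15,-1.5,-0.2,0,0,0,0.6],[0.4,-4,-0.5,0,0,0,0.6],[0.7,-7,-1,0,0,0,0.6],[1.1,-10,-1,0,0,0,0.6],[1.4,-13,-1,0,0,0,0.6]])

```text
time: 10.12
position: [0.4659, 0.1503, 0.1516]
tool_rot: [-0.146, 0.989, -0.0, 0.001]
ft_force: [0.2, 0.3, -2.5]
grip_width: 0.0618
```

apply_moves(series=[[0.3,-3,0,0,0,0,0.6],[0.6,-6,0,0,0,0,0.6],[0.9,-9,0,0,0,0,0.6],[1.2,-12,0,0,0,0,0.6],[1.5,-15,0,0,0,0,0.6]])

```text
time: 10.53
position: [0.4948, 0.002, 0.1513]
tool_rot: [-0.146, 0.989, -0.0, 0.001]
ft_force: [0.7, 0.5, -2.3]
grip_width: 0.062
```

apply_moves(series=[[0.3,-3,0,0,0,0,0.6],[0.6,-6,0,0,0,0,0.6],[0.9,-9,0,0,0,0,0.6],[1.2,-11.5,0,0,0,0,0.6],[1.5,-14,0,0,0,0,0.6]])

```text
time: 10.95
position: [0.5208, -0.1365, 0.1513]
tool_rot: [-0.145, 0.989, -0.0, 0.001]
ft_force: [-0.5, 1.1, -3.1]
grip_width: 0.0619
```

apply_moves(series=[[0.3,-2.5,0,0,0,0,0.6],[0.6,-5,0,0,0,0,0.6],[0.9,-7.5,0,0,0,1,0.6],[1.1,-9.5,0,0,0,2,0.6],[1.1,-10.6,0,0,0,2,0.6]])

```text
time: 11.37
position: [0.5413, -0.2423, 0.1514]
tool_rot: [-0.127, 0.992, -0.001, 0.001]
ft_force: [0.2, 0.0, -1.8]
grip_width: 0.0618
```

apply_moves(series=[[0,0,0,0,0,0,0.6],[0,0,0,0,0,0,0.6],[0,0,0,0,0,0,0.6]])

```text
time: 11.62
position: [0.5401, -0.2379, 0.1506]
tool_rot: [-0.129, 0.992, 0.001, 0.0]
ft_force: [0.1, -0.2, -2.8]
grip_width: 0.062
```

Run:
```python
from h import *
o=robot.get_obs();print(o["position"],o["tool_rot"],o["ft_force"])
go([.5416,-.2412,.10],np.radians(104.7))
p,im=wrist("w8");cv2.imwrite("pics/w8c.png",im)
```

```text
[ 0.54013633 -0.237901    0.15055987] [-1.28893818e-01  9.91658076e-01  7.87966514e-04  1.51460972e-04] [ 0.11105069 -0.245913   -2.75093013]
shift cm [-0.05 -0.36  5.06] rot [0.09 0.03 0.11]
```

View pics/w8c.png

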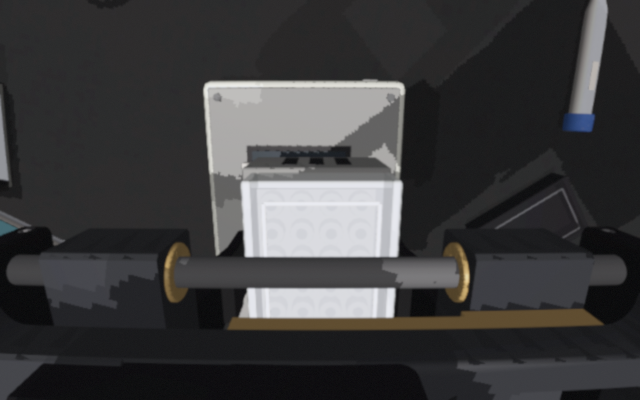

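Run:
```python
from h import *
import pickle;p=pickle.load(open("pics/w8.pkl","rb"))
print(proj(p,[[.432,-.197,.04],[.471,-.343,.04],[.5562,-.2498,.04]]).round(1))
X=onz(p,[(405,83),(205,84)],.04)[:,:2];e=X[1]-X[0];m=X.mean(0);a=np.arctan2(e[1],e[0])+np.pi/2
x=np.array([np.cos(a),np.sin(a)]);print(X.round(4).tolist(),np.linalg.norm(e),np.degrees(a),"ctr",(m+.1*x).round(4))
```

```text
[[407.3  78. ]
 [197.7  79. ]
 [294.6 219.7]]
[[0.4357, -0.1976], [0.4731, -0.3372]] 0.14454732720695562 14.995743760029171 ctr [ 0.551  -0.2415]
```

apply_moves(series=[[-0.1,-0.2,2,0,0,0,0.6],[-0.2,-0.2,4.5,0,0,0,0.6],[-0.2,-0.2,6.5,0,0,0,0.6],[-0.2,-0.2,7.5,0,0,0,0.6],[-0.2,-0.2,7.5,0,0,0,0.6]])

```text
time: 12.08
position: [0.5418, -0.2388, 0.0734]
tool_rot: [-0.129, 0.992, 0.002, -0.001]
ft_force: [-0.3, 0.0, -2.6]
grip_width: 0.0617
```

apply_moves(series=[[0,0,0,0,0,0,0.6],[0,0,0,0,0,0,0.6]])

```text
time: 12.25
position: [0.5443, -0.2411, 0.0768]
tool_rot: [-0.129, 0.992, -0.001, 0.002]
ft_force: [0.1, 0.2, -2.0]
grip_width: 0.0621
```

Run:
```python
from h import *
o=robot.get_obs();print(o["position"],o["tool_rot"],o["ft_force"])
go([.543,-.2397,.0703],np.radians(104.8))
```

```text
[ 0.54434903 -0.2411109   0.07675523] [-1.28772364e-01  9.91672585e-01 -8.23454765e-04  1.57639961e-03] [ 0.06868275  0.20615742 -2.02210867]
shift cm [0.1  0.17 0.64] rot [-0.12  0.17 -0.  ]
```

apply_moves(series=[[0,0,0.2,0,0,0,0.6],[0,0,0.4,0,0,0,0.6],[0,0,0.55,0,0,0,0.6],[0,0,0.6,0,0,0,0.6],[0,0,0.6,0,0,0,0.6]])

```text
time: 12.67
position: [0.5437, -0.2412, 0.0702]
tool_rot: [-0.128, 0.992, -0.0, 0.001]
ft_force: [-0.0, 0.1, 0.4]
grip_width: 0.0617
```

apply_moves(series=[[0,0,0,0,0,0,0.6],[0,0,0,0,0,0,0.6]])

```text
time: 12.83
position: [0.5437, -0.2412, 0.0702]
tool_rot: [-0.128, 0.992, -0.0, 0.001]
ft_force: [-1.7, 0.4, 3.0]
grip_width: 0.0621
```

apply_moves(series=[[0,-0.3,0,0,0,0,0.6],[0,-0.6,0,0,0,0,0.6],[0,-0.7,0,0,0,0,0.6],[0,-0.75,0,0,0,0,0.6],[0,-0.8,0,0,0,0,0.6]])

```text
time: 13.25
position: [0.5459, -0.2488, 0.0701]
tool_rot: [-0.128, 0.992, -0.0, 0.001]
ft_force: [-0.1, 3.0, 6.0]
grip_width: 0.0618
```

apply_moves(series=[[0,-0.05,0,0,0,0,0.6],[0,-0.1,0,0,0,0,0.6],[0,-0.1,0,0,0,0,0.6]])

```text
time: 13.5
position: [0.5461, -0.2498, 0.0702]
tool_rot: [-0.128, 0.992, -0.0, 0.001]
ft_force: [-0.4, 2.9, 4.2]
grip_width: 0.0617
```

apply_moves(series=[[0,-0.05,0,0,0,0,0.6],[0,-0.1,0,0,0,0,0.6],[0,-0.1,0,0,0,0,0.6]])

```text
time: 13.75
position: [0.5463, -0.2508, 0.0701]
tool_rot: [-0.128, 0.992, -0.0, 0.001]
ft_force: [-1.0, 2.1, 5.1]
grip_width: 0.062
```

apply_moves(series=[[0,-0.05,-0.02,0,0,0,0.6],[0,-0.1,-0.02,0,0,0,0.6],[0,-0.1,-0.02,0,0,0,0.6]])

```text
time: 14.0
position: [0.5466, -0.2518, 0.0702]
tool_rot: [-0.128, 0.992, -0.0, 0.001]
ft_force: [-0.6, 2.8, 4.9]
grip_width: 0.0617
```

apply_moves(series=[[0,-0.05,0,0,0,0,0.6],[0,-0.1,0,0,0,0,0.6],[0,-0.1,0,0,0,0,0.6]])

```text
time: 14.25
position: [0.5468, -0.2528, 0.0701]
tool_rot: [-0.128, 0.992, -0.0, 0.001]
ft_force: [-0.6, 2.6, 4.7]
grip_width: 0.0616
```

apply_moves(series=[[0,-0.05,0,0,0,0,0.6],[0,-0.1,0,0,0,0,0.6],[0,-0.1,0,0,0,0,0.6]])

```text
time: 14.5
position: [0.5468, -0.253, 0.0702]
tool_rot: [-0.128, 0.992, 0.001, 0.001]
ft_force: [-0.2, 3.6, 6.6]
grip_width: 0.0618
```

apply_moves(series=[[0,-0.05,0,0,0,0,0.6],[0,-0.1,0,0,0,0,0.6],[0,-0.1,0,0,0,0,0.6]])

```text
time: 14.75
position: [0.5469, -0.253, 0.0702]
tool_rot: [-0.128, 0.992, 0.001, 0.001]
ft_force: [-0.7, 6.0, 7.9]
grip_width: 0.0619
```

Run:
```python
from h import *
o=robot.get_obs();q=R.from_quat(o["tool_rot"]).inv();print(o["position"],"tool F",q.apply(o["ft_force"]).round(2),"M",q.apply(o["moment"]).round(3))
```

```text
[ 0.54685566 -0.2530249   0.07024362] tool F [-0.9   5.99 -7.92] M [-0.941 -0.181  0.09 ]
```

apply_moves(series=[[-0.2,0.02,0,0,0,0,0.6],[-0.4,0.04,0,0,0,0,0.6],[-0.6,0.05,0,0,0,0,0.6],[-0.75,0.05,0,0,0,0,0.6],[-0.75,0.05,0,0,0,0,0.6]])

```text
time: 15.17
position: [0.5525, -0.2515, 0.0702]
tool_rot: [-0.128, 0.992, 0.001, -0.001]
ft_force: [-5.1, 3.3, 8.0]
grip_width: 0.0619
```

apply_moves(series=[[-0.05,0,0,0,0,0,0.6],[-0.1,0,0,0,0,0,0.6],[-0.15,0,0,0,0,0,0.6],[-0.15,0,0,0,0,0,0.6]])

```text
time: 15.5
position: [0.5536, -0.2512, 0.0702]
tool_rot: [-0.128, 0.992, 0.001, -0.001]
ft_force: [-5.9, 3.3, 9.5]
grip_width: 0.0623
```

apply_moves(series=[[-0.05,0,0,0,0,0,0.6],[-0.1,0,0,0,0,0,0.6],[-0.1,0,0,0,0,0,0.6]])

```text
time: 15.75
position: [0.5545, -0.2509, 0.0702]
tool_rot: [-0.128, 0.992, 0.001, -0.001]
ft_force: [-6.8, 2.1, 8.5]
grip_width: 0.0622
```

apply_moves(series=[[-0.05,0,0,0,0,0,0.6],[-0.1,0,0,0,0,0,0.6],[-0.1,0,0,0,0,0,0.6]])

```text
time: 16.0
position: [0.5555, -0.2507, 0.0702]
tool_rot: [-0.128, 0.992, 0.001, -0.001]
ft_force: [-5.5, 2.9, 9.5]
grip_width: 0.0619
```

apply_moves(series=[[-0.05,0,-0.05,0,0,0,0.6],[-0.1,0,-0.05,0,0,0,0.6],[-0.1,0,-0.05,0,0,0,0.6]])

```text
time: 16.25
position: [0.5568, -0.2504, 0.0702]
tool_rot: [-0.128, 0.992, 0.001, -0.001]
ft_force: [-4.8, 2.6, 6.5]
grip_width: 0.0617
```

apply_moves(series=[[-0.05,0,0,0,0,0,0.6],[-0.1,0,0,0,0,0,0.6],[-0.1,0,0,0,0,0,0.6]])

```text
time: 16.5
position: [0.5572, -0.2503, 0.0702]
tool_rot: [-0.128, 0.992, 0.001, -0.002]
ft_force: [-6.4, 1.6, 7.2]
grip_width: 0.0617
```

apply_moves(series=[[-0.05,0,0,0,0,0,0.6],[-0.1,0,0,0,0,0,0.6],[-0.1,0,0,0,0,0,0.6]])

```text
time: 16.75
position: [0.5573, -0.2502, 0.0703]
tool_rot: [-0.128, 0.992, 0.001, -0.002]
ft_force: [-9.5, 0.7, 8.7]
grip_width: 0.0618
```

apply_moves(series=[[0.02,-0.05,-0.03,0,0,0,0.6],[0.02,-0.08,-0.03,0,0,0,0.6],[0.02,-0.08,-0.03,0,0,0,0.6],[0.02,-0.08,-0.03,0,0,0,0.6]])

```text
time: 17.08
position: [0.5573, -0.2503, 0.0703]
tool_rot: [-0.128, 0.992, 0.002, -0.002]
ft_force: [-7.9, 2.3, 8.4]
grip_width: 0.0617
```

Run:
```python
from h import *
o=robot.get_obs();q=R.from_quat(o["tool_rot"]).inv();print(o["position"],o["tool_rot"],"tool F",q.apply(o["ft_force"]).round(2),"M",q.apply(o["moment"]).round(3))
p,im=wrist("w9");s=robot.camera("side")[:,:,::-1]
a=cv2.resize(im[40:290,140:460],(640,500),interpolation=cv2.INTER_CUBIC)
cv2.imwrite("pics/fin.png",np.vstack([cv2.resize(s[200:320,260:460],(480,288),interpolation=cv2.INTER_CUBIC),cv2.resize(im[50:210,180:420],(480,312))]))
```

```text
[ 0.5572754  -0.25029042  0.0702842 ] [-0.12816419  0.991748    0.0019515  -0.00245649] tool F [ 7.1   4.26 -8.35] M [-0.588  0.958  0.254]
```

View pics/fin.png

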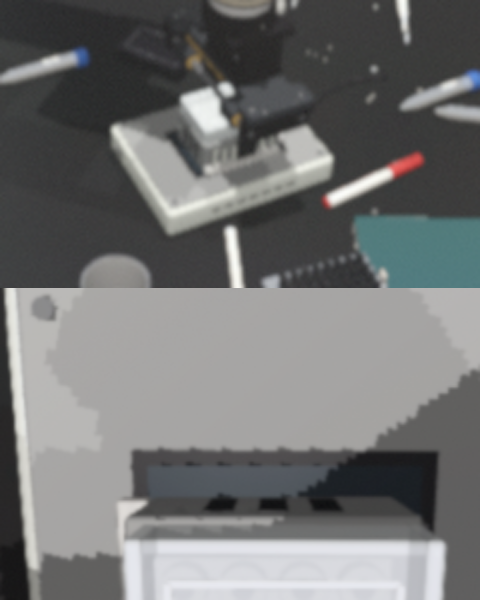

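Rack sits in the corner with the lid on. The tool leans about 0.35° from the push, so I'll take that out and keep the force light.

Run:
```python
from h import *
o=robot.get_obs();go(o["position"],np.radians(104.74))
```

```text
shift cm [0. 0. 0.] rot [ 0.26 -0.25 -0.01]
```

apply_moves(series=[[0,0,0,0.15,-0.15,0,0.6],[0.01,0,0,0.3,-0.3,0,0.6],[0.02,0,0,0.4,-0.4,0,0.6],[0.02,0,0,0.4,-0.4,0,0.6],[0.02,0,0,0.4,-0.4,0,0.6]])

```text
time: 17.6
position: [0.5572, -0.2502, 0.0702]
tool_rot: [-0.128, 0.992, -0.001, 0.001]
ft_force: [-6.4, 2.0, 7.4]
grip_width: 0.0619
```

Run:
```python
from h import *
o=robot.get_obs();go(o["position"],np.radians(104.74));q=R.from_quat(o["tool_rot"]).inv();print(o["position"],"tool F",q.apply(o["ft_force"]).round(2),"M",q.apply(o["moment"]).round(3))
```

```text
shift cm [0. 0. 0.] rot [-0.11  0.15 -0.01]
[ 0.55716429 -0.25016407  0.07016742] tool F [ 5.7   3.57 -7.44] M [-0.954  1.099  0.283]
```

apply_moves(series=[[-0.03,-0.04,-0.04,0,0,0,0.6],[-0.06,-0.08,-0.05,0,0,0,0.6],[-0.08,-0.12,-0.05,0,0,0,0.6],[-0.08,-0.12,-0.05,0,0,0,0.6],[-0.08,-0.12,-0.05,0,0,0,0.6]])

```text
time: 18.02
position: [0.5572, -0.2502, 0.0702]
tool_rot: [-0.128, 0.992, 0.0, 0.0]
ft_force: [-8.3, 3.8, 8.0]
grip_width: 0.0617
```

Run:
```python
from h import *
o=robot.get_obs();go(o["position"],np.radians(104.74));q=R.from_quat(o["tool_rot"]).inv();print(o["position"],"tool F",q.apply(o["ft_force"]).round(2),"M",q.apply(o["moment"]).round(3))
```

```text
shift cm [0. 0. 0.] rot [ 0.02  0.04 -0.  ]
[ 0.55720382 -0.25020488  0.07016772] tool F [ 7.11  5.76 -7.96] M [-0.916  1.195  0.248]
```

apply_moves(series=[[0,-0.02,0,0,0,0,0.6],[0,-0.03,0,0,0,0,0.6],[0,-0.03,0,0,0,0,0.6],[0,-0.03,0,0,0,0,0.6],[0,-0.03,0,0,0,0,0.6]])

```text
time: 18.43
position: [0.5572, -0.2502, 0.0702]
tool_rot: [-0.128, 0.992, 0.0, 0.0]
ft_force: [-8.2, 4.3, 7.0]
grip_width: 0.0619
```

Run:
```python
from h import *
o=robot.get_obs();go(o["position"],np.radians(104.74));q=R.from_quat(o["tool_rot"]).inv();print(o["position"],"tool F",q.apply(o["ft_force"]).round(2),o["grip_width"],o["time"])
robot.hand_in()
```

```text
shift cm [0. 0. 0.] rot [ 0.04  0.04 -0.01]
[ 0.55722085 -0.25021028  0.07020345] tool F [ 6.79  6.26 -6.99] 0.06186096939788642 18.4333
the job is handed in; nothing more can be done
```

I put the clear lid on the rack where it stood, then carried the lidded rack to the reader and pushed it, cut corner first, into the corner of the two fences. I handed in at 18.4 s with the gripper still holding and pressing.

**Last readings:**
- **Push:** about 6.8 N towards the end fence, 6.3 N towards the side fence and 7 N down. These include window friction, which was 2–6 N while sliding, so the net push on each fence is lower. When I pushed harder the forces rose but the rack moved less than 0.1 mm, so it is touching both fences.
- **Level and position:** the tool was within 0.06° of vertical. Its height matched the rack resting on the 40 mm top, and its position was within about 2 mm of the home I worked out from the pictures.
- **Grip:** 30 N across the rack's 62 mm sides, 30 mm up and below the lid edge.

**Checks that disagreed:** the top and wrist cameras differed by about 3 mm on where the reader stands, so I found the fences by touch. The first push tilted the tool by about 0.35°, and I corrected that. The last picture, taken before that correction, showed the lid still on and the rack in the corner. I took no picture after it and made no separate check of the bystanders; nothing suggested contact with them.

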